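Throw a selector lever into its marked notch

TASK

Take the leak-test selector lever out of its parked position beside the notched sector, and throw it into the notch that stands opposite the tall post, so that its tooth drops fully home there; then let go of it. Do not let it drop into either of the other notches on the way, and leave the loose things round it where they are.

Things in the scene. Friction and masses are not known exactly. Their poses are not given: they have to be found in the camera images.
- pivot (a point): Point on the selector's upright pivot axis, on top of its fixed grey base plate (10 mm thick, 300 x 230 mm; so 10 mm above the bench). Its x axis points from the plate's front to its back (roughly away from the robot), y to the left, z up. A steel hub with a fork, 67 mm high, stands here; 55 to 95 mm behind it stands a block of three black solenoid valves, 70 mm high.
- arc_mid (a point): Point of the base straight in front of the pivot, 100 mm from its axis, 40 mm above the bench: nominal middle of the top of the steel sector, an 88 degree arc of upright blocks 87 to 113 mm from the axis. Three notches, open at the top, 16 mm wide and deep, 30 degrees apart. The sector's setting is unknown: all three notches lie shifted alike, by up to 8 degrees either way, from their posts.
- tall_post_top (a point): Middle of the top of the tall round steel post (16 mm in diameter, top 50 mm above the bench), 178 mm from the pivot axis. It stands outside the sector, opposite the notch into which the lever has to go; seen from the pivot, that notch lies within 8 degrees to either side of the post. Nothing measures this shift: it has to be felt, or seen.
- low_post_a_top (a point): Middle of the top of a low round steel post (16 mm in diameter, top 22 mm above the bench), 178 mm from the pivot axis; it marks one of the other notches. The three posts stand straight in front of the pivot and 30 degrees to either side; which of the three is the tall one changes.
- low_post_b_top (a point): The same for the other low post.
- knob (a point): Centre of the lever's black upright barrel knob (28 mm in diameter, 50 mm high, this point half-way up), 130 mm from the pivot axis, on a flat aluminium arm 20 mm wide whose top is 34 mm below this point. It is 94 mm above the bench when the lever is fully down, about 113 mm when the tooth rides on the sector, and leans back as the arm lifts. Its z runs up the knob, its x along the arm to the pivot.
- nose (a point): Pointed outer end of the lever arm, 158 mm from the pivot axis, 56 mm above the bench when the lever is fully down. Under the arm, 100 mm from the axis, is a tooth 12 mm wide with a rounded foot: 2 mm of play to either side in a notch. Let go on top of the sector it rests there and can be pushed along with 1 to 4 N at the knob; over a notch it drops in by itself, and the notch walls then stop it.
- selector (a joint): Swing of the lever about the upright pivot, rad: 0 straight in front (-x of the pivot frame), positive to the left (+y of the pivot frame); range -0.73 to 1.26. Light friction (about 0.5 N at the knob): it stays where it is left. At the start the lever is parked at the left, at 0.99 to 1.19, beyond the sector's left end, fully down.
- lever_arm (a joint): Lift of the lever about a level hinge on the pivot axis, 56 mm above the bench, rad: 0 fully down (parked, or tooth home in a notch), about 0.15 with the tooth on top of the sector, at most 0.40. A spring and its weight pull it down (4 to 8 N at the knob). It gets on to the sector, or out of a notch, only when lifted by more than about 0.15 to 0.16 (21 mm at the knob).
- grease_tin: Bystander: flat blue and silver tin, 54 mm in diameter and 24 mm high, standing on the right rear part of the base plate; origin at the centre of its underside.
- hex_key: Bystander: black hex key, 132 mm long, lying on the bench to the right; origin at its underside.
- mini_cylinder: Bystander: grey air cylinder, 157 mm long, 48 mm high, lying on the bench to the right; origin at its underside.

How it is judged:
By the outcome, as a careful person would: the job done as asked, in the order asked, and still so for the second after the job is handed in, with the robot touching nothing.
It also fails if it takes over 42 s, if anything falls off the work surface, if the arm or the gripper's body presses on something with over 40 N, if the wrist force passes 120 N, or if a joint passes its speed limit or range.

ROBOT

A 7-joint arm with a two-finger parallel gripper is mounted at the origin on the work surface; the furniture and walls round the work are solid. World frame = base frame: x ahead of the robot, y to its left, z up, the work surface at z = 0. Lengths are in m, angles in rad, forces in N, time in s.
With the tool pointing down it reaches from about 0.4 to 0.85 m from the base axis. Payload 10.4 kg.
Tool frame: the origin (TCP) lies on the centre line of the jaws, within the pads' length; the fingertips stand r.finger_overhang ahead of it and the grasp point (between the pads) lies 5 mm behind it (r.finger_overhang is the distance from the TCP to the fingertips, in m); z points along the fingers, y is the line along which they close (so a half turn about z gives the same grasp; the last joint's range is limited). The gripper opens to 87 mm and grips with 3 to 60 N. Pads are 19 mm wide; open, the fingers measure 117 mm over their backs; the gripper's body (75 mm by 190 mm) begins 51 mm behind the grasp point.
Start: joints at [1.264, 0.332, -0.065, 1.46, 0.022, 1.35, -0.088], TCP at [0.175, -0.6, 0.237] pointing down, gripper open.
Joint ranges: [-2.6, 2.6], [-0.5, 2.12], [-1.47, 1.34], [0.16, 2.42], [-1.27, 4.41], [0.06, 2.06], [-2.6, 2.6]. Speed limits (rad/s): [2.22, 2.22, 2.79, 2.79, 3.14, 3.14, 3.14].

INTERFACE

Orientations are given as a unit quaternion [x, y, z, w].
In Python, from bench import read_state, viewer, r gives the robot as it stands.
- The arm moves only by the tool carry_out, never from a script. Its argument "moves" is a list of rows, each a list of 6 numbers: the shift along the tool's x, y, z in units of 40 mm (1.0 is 40 mm), then the turn, a rotation vector about the tool's x, y, z in units of 8 degrees (1.0 is 8 degrees). A call has 1 to 20 rows; each row shifts and turns the commanded pose from where the row before left it, along the tool's axes as they then stand; what a row does not reach is not made up. A row lasts 1/8 s, in which the tool goes at most 62.5 mm and 10.7 degrees, less where a joint would pass 70% of its speed; a pose out of reach is approached as far as the arm can. A call is refused whole if a number of a shift passes 1 or a number of a turn 1, either way. A call with a gripper value outside its range is refused whole. "fingers" is the finger opening in mm, from 0 to 87, set as the call begins (left out, the last holds). The fingers move at their own pace and stop on an object; "force" is the grip in N (left out, the last holds). Time passes only in rows, so rows that do not move let the fingers close. It gives the time, the measured TCP pose, the force, the opening and the grip force at its end, in the units of the state.
- read_state(): the state, without advancing time (a new reading comes with each control period).
- viewer.camera(name): name is "scene" or "top"; returns a dict with "pixels" (480x640x3 uint8, red, green, blue), "range_z" (480x640 float32, m along the optical axis (not along the pixel's ray), 0 where there is no reading), "fx", "fy", "cx", "cy" (pixels), "xyz" and "orientation" of the camera in the world. Camera axes: x right, y down, z forward; pixel columns grow to the right and rows downward; lengths in m; the calibration is good to about 2 mm. A picture is of the moment at which its call begins.
- r.close_job(): hands the job in; it is judged then, once.
The state is a dict: "time": time; "joint_positions": joint angles; "joint_vel": joint speeds; "joint_torque": joint torques, N m; "ee_pos": TCP position; "eef_rot": TCP orientation; "ft_force": force on the tool from outside, world axes, zero at the start; "torque": the same for the moment, N m; "width": finger opening in m; "grip_force": force on a finger pad.
Only numpy, scipy, OpenCV 4.12 (cv2) and the standard library are available. Lean on these libraries where they do the work, as an engineer would, in place of code of your own. Each camera call takes 0.05 s, during which the arm holds its last target. There are 200 camera calls.

## Working session

There is one attempt and no reset: what is moved stays moved. The work goes in short steps, Python scripts to look and compute and a tool call to move; the robot and the scene stay as the last step left them, time stands still between calls to the robot, and variables do not carry over. Pictures are saved under pics/ and viewed, at most 10 in all, crops included, and the job is handed in when it is done.

Besides the shell and the picture viewer there is one more tool, called after "Request:" as name(argument=value, ...) on one line, values as JSON. carry_out: Moves the arm, as the interface text tells. Its arguments: {"type":"object","properties":{"moves":{"type":"array","items":{"type":"array","items":{"type":"number"}}},"fingers":{"type":"number"},"force":{"type":"number"}},"required":["moves"]}

```bash
mkdir -p pics; ls
cat > h.py <<'E'
import numpy as np, cv2
from scipy.spatial.transform import Rotation as R
from bench import read_state, viewer, r
def cam(n):
    c=viewer.camera(n); v,u=np.mgrid[0:480,0:640]; z=c["range_z"]
    P=np.stack([(u-c["cx"])/c["fx"]*z,(v-c["cy"])/c["fy"]*z,z],-1)
    W=P@R.from_quat(c["orientation"]).as_matrix().T+np.array(c["xyz"])
    W[z==0]=np.nan
    return c,W
def save(c,n,box=None,s=1):
    im=c["pixels"][:,:,::-1]
    if box: im=im[box[1]:box[3],box[0]:box[2]]
    cv2.imwrite("pics/"+n,cv2.resize(im,None,fx=s,fy=s,interpolation=cv2.INTER_CUBIC))
E
python3 - <<'E'
from h import *
for n in("top","scene"):
    c,W=cam(n); save(c,n+"0.png"); np.savez(n+"0.npz",W=W,p=c["pixels"])
    print(n,c["xyz"],c["orientation"],c["fx"],c["cx"],c["cy"])
s=read_state(); print(s, r.finger_overhang)
E
```

```text
pics
top [ 0.37692231 -0.09682635  1.23089818] [-0.70025562  0.70976426 -0.05451728  0.05389458] 540.4955946960354 319.46780079129405 249.29940324676903
scene [ 0.26546065 -0.59985994  0.70471014] [ 0.892759   -0.25644213  0.0920273  -0.35881718] 440.68297234081234 322.42637160565374 238.28358851005137
{'time': 0.1, 'joint_positions': array([ 1.26440347,  0.33275567, -0.06465819,  1.46082397,  0.02160982,
        1.349936  , -0.08851977]), 'joint_vel': array([-0.0004852 , -0.00079382, -0.00063867, -0.00292668,  0.00198106,
       -0.00174587,  0.00036959]), 'joint_torque': array([ 1.93761902e-03, -6.24542284e+01,  2.48638453e-02, -3.90719390e+01,
       -6.16023433e-02,  3.65869130e-02,  3.09889663e-05]), 'ee_pos': array([ 0.17487843, -0.59969727,  0.23588243]), 'eef_rot': array([ 9.89952127e-01,  1.41401590e-01, -1.26334304e-04, -6.00724406e-04]), 'ft_force': array([0.21693606, 0.80076966, 0.18249132]), 'torque': array([ 0.04913961,  0.00935771, -0.0387909 ]), 'grip_force': 0.0, 'width': 0.0873963320044975} 0.014
```

View pics/top0.png

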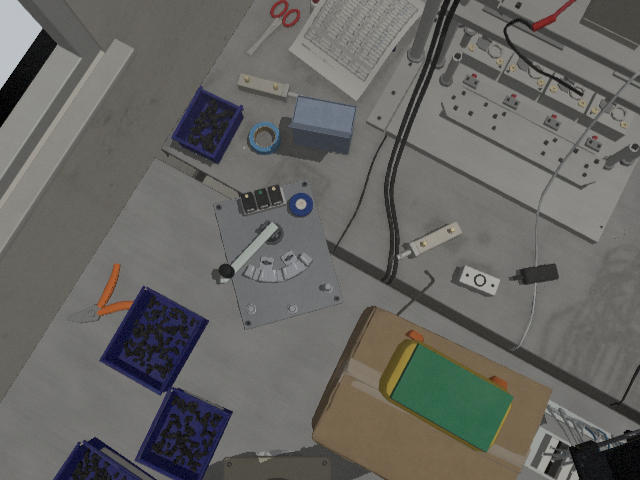

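View pics/scene0.png

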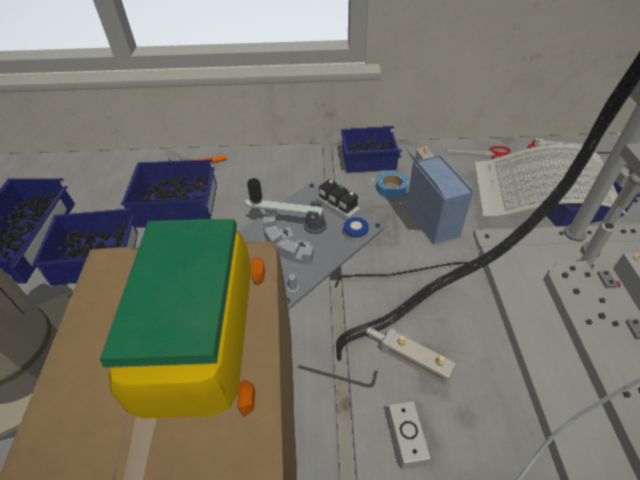

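The top view shows the plate with the hub near (272,232), the knob at (226,271) and three posts near (251,310), (292,308) and (327,287). The sector lies around (280,268). The scene view has the right post at (292,283), and the case hides the others.

Run:
```python
import numpy as np,cv2
d=np.load("top0.npz");W=d["W"];p=d["p"]
for n,(u,v) in dict(postL=(251,310),postM=(292,308),postR=(327,287),knob=(226,271),hub=(272,232),plate=(300,240),bench=(200,260),box=(450,400),carton=(350,420)).items():
    w=W[v-7:v+8,u-7:u+8].reshape(-1,3); k=w[:,2]>np.nanmax(w[:,2])-.006
    print(n,W[v,u].round(4),"top",w[k].mean(0).round(4),k.sum())
cv2.imwrite("pics/crop.png",cv2.resize(p[175:335,195:355,::-1],None,fx=3.7,fy=3.7,interpolation=cv2.INTER_CUBIC))
h=W[175:335,195:355,2]; 
x=cv2.resize((np.clip(np.nan_to_num(h)/.13,0,1)*255).astype(np.uint8),None,fx=3.7,fy=3.7,interpolation=cv2.INTER_NEAREST)
cv2.imwrite("pics/depth.png",cv2.applyColorMap(x,cv2.COLORMAP_JET))
```

```text
postL [0.4295 0.0556 0.0171] top [0.4313 0.0558 0.0233] 19
postM [ 0.4326 -0.0361  0.0195] top [ 0.4322 -0.0357  0.0211] 31
postR [ 0.4759 -0.1145  0.05  ] top [ 0.4773 -0.1146  0.0503] 26
knob [0.5064 0.0954 0.1168] top [0.5094 0.0988 0.1181] 96
hub [0.5969 0.0045 0.0657] top [0.5939 0.0009 0.0664] 33
plate [ 0.5869 -0.0551  0.0158] top [ 0.5871 -0.0568  0.0115] 85
bench [5.461e-01 1.755e-01 4.000e-04] top [0.546  0.1745 0.0007] 98
box [ 0.2725 -0.2956  0.3757] top [ 0.2723 -0.2959  0.3747] 221
carton [ 0.2275 -0.1474  0.2625] top [ 0.2261 -0.1474  0.2621] 147
```

View pics/crop.png

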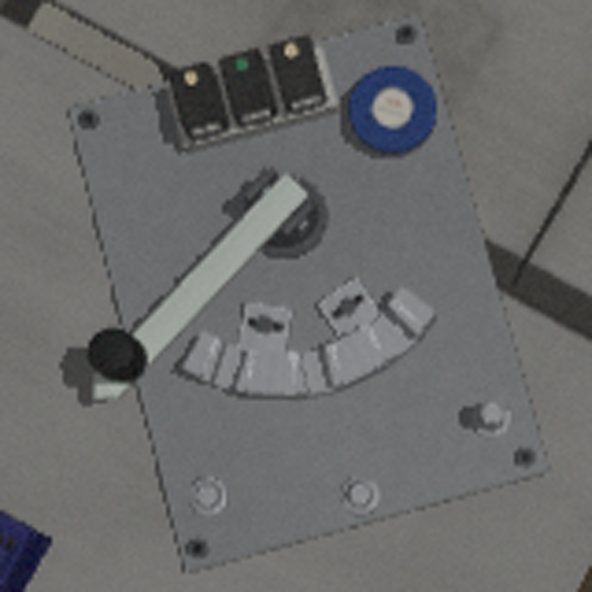

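View pics/depth.png

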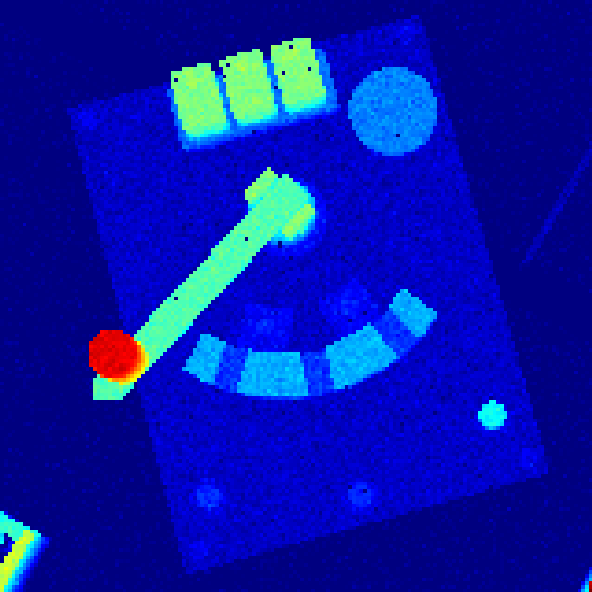

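The crop and depth map show the tall post on the right at crop pixel (492,415). The three notches are dark gaps at about (232,370), (317,372) and (395,330), and the target is the right one, next to the sector's end block. Next I fit the pivot and the notch angles.

```bash
cat >> h.py <<'E'
def polar(X,piv,yaw): # angle selector (0 = -x of pivot, + to left +y), radius
    d=np.asarray(X)[...,:2]-piv; c,s=np.cos(yaw),np.sin(yaw)
    x=d[...,0]*c+d[...,1]*s; y=-d[...,0]*s+d[...,1]*c
    return np.arctan2(y,-x),np.hypot(x,y)
def at(phi,rad,piv,yaw):
    return piv+rad*np.array([-np.cos(phi)*np.cos(yaw)-np.sin(phi)*np.sin(yaw),-np.cos(phi)*np.sin(yaw)+np.sin(phi)*np.cos(yaw)])
E
python3 - <<'E'
from h import *
from scipy.optimize import least_squares
d=np.load("top0.npz");W=d["W"]
L,M,T=np.array([.4313,.0558]),np.array([.4322,-.0357]),np.array([.4773,-.1146])
f=lambda q:np.concatenate([at(a,.178,q[:2],q[2])-P for a,P in((.5236,L),(0,M),(-.5236,T))])
s=least_squares(f,[.6,0,0]);piv=s.x[:2];yaw=s.x[2];print(s.x.round(4),(f(s.x)*1e3).round(1))
a,rad=polar(W,piv,yaw);h=W[...,2]
for lo,hi in((.092,.108),):
    m=(rad>lo)&(rad<hi)&(abs(a)<.9)
    for b in np.arange(-50,52,1.):
        k=m&(abs(np.degrees(a)-b)<1)
        print(int(b),"#"*int(np.nanmean(h[k])*1000) if k.any() else "")
for n,(u,v) in dict(kn=(226,271)).items():
    w=W[v-9:v+10,u-9:u+10].reshape(-1,3);w=w[w[:,2]>.108]; print(w.mean(0),polar(w.mean(0),piv,yaw))
# arm centreline
k=(h>.055)&(h<.066)&(rad>.05)&(rad<.105)&(a>.7)&(a<1.4);print("arm",np.median(a[k]),k.sum())
# tin etc
print("yaw",yaw)
E
```

```text
[0.6034 0.0108 0.264 ] [ 0.1  0.7 -0.6  0.1  0.5 -0.7]
-50 ########
-49 ########
-48 #########
-47 ########
-46 #########
-45 ##########
-44 ##########
-43 #########
-42 ########################
-41 #######################################
-40 #######################################
-39 ######################################
-38 ######################################
-37 ######################################
-36 ######################################
-35 ######################################
-34 #####################################
-33 ####################################
-32 ###############################
-31 ##########################
-30 #####################
-29 #####################
-28 ######################
-27 ######################
-26 ######################
-25 #######################
-24 #######################
-23 ##############################
-22 #######################################
-21 ########################################
-20 ########################################
-19 #######################################
-18 #######################################
-17 ##
[... 1991 characters left out ...]
###
36 ######################
37 ###########################
38 ################################
39 #######################################
40 ######################################
41 ######################################
42 ######################################
43 ######################################
44 ######################################
45 ######################################
46 #####################################
47 ####################################
48 ####################################
49 ##########
50 ########
51 ########
[0.5084886  0.09750529 0.11657312] (np.float64(1.0041456182095154), np.float64(0.1285694698307138))
arm 1.0091242757704662 220
yaw 0.2639866010486823
```

The target notch, the right one, is at about −26.9°. The sector spans −42° to 48.5°, so the shift is about +3°. The lever is parked at 1.007 rad. Next I check clearance to the carton and plan the approach.

```bash
cat >> h.py <<'E'
PIV=np.array([.6034,.0108]);YAW=.264
def ypose(pos,ydeg):  # tool down, tool y at world azimuth ydeg
    y=np.array([np.cos(np.radians(ydeg)),np.sin(np.radians(ydeg)),0]);z=np.array([0,0,-1.]);x=np.cross(y,z)
    return np.array(pos,float),np.stack([x,y,z],1)
def rows(p0,R0,poses,dec=2):
    """rows to go through poses one after another; prints, following the rounding"""
    out=[];p,Rm=np.array(p0,float),R0.copy()
    for P,Q in poses:
        s=np.round(Rm.T@(P-p)/.04,dec);t=np.round(np.degrees(R.from_matrix(Rm.T@Q).as_rotvec())/8,dec)
        out.append([*map(float,s),*map(float,t)]);p=p+Rm@(s*.04);Rm=Rm@R.from_rotvec(np.radians(t*8)).as_matrix()
    print("[" +",".join("["+",".join(f"{v:g}" for v in o)+"]" for o in out)+"]",len(out),np.abs(out).max()); return p,Rm
def interp(p0,y0,p1,y1,n): return [ypose(np.array(p0)+(np.array(p1)-p0)*i/n,y0+(y1-y0)*i/n) for i in range(1,n+1)]
def knob(phi,th,dz=-.002):  # TCP for holding knob
    rr=.13*np.cos(th)-.038*np.sin(th); return np.array([*at(phi,rr,PIV,YAW),.056+.13*np.sin(th)+.038*np.cos(th)+dz])
E
python3 - <<'E'
from h import *
W=np.load("top0.npz")["W"]
hi=W[(W[...,2]>.15)&(W[...,0]>.1)&(W[...,0]<.9)&(W[...,1]<.5)&(W[...,1]>-.6)]
for ph in(1.007,0,-.469):
    k=knob(ph,0);d=np.hypot(*(hi[:,:2]-k[:2]).T);i=d.argmin();print(k.round(4),d.min().round(3),hi[i].round(3))
near=hi[np.hypot(hi[:,0]-.45,hi[:,1]+.3)<.2];print("max h near path",near[:,2].max() if len(near) else None)
k=knob(1.007,0)
p0=read_state()["ee_pos"];q=-73.7
p,Rm=rows(p0,ypose(p0,q)[1],interp(p0,q,[.185,-.6,.50],q,7)+interp([.185,-.6,.5],q,[.48,-.36,.50],q+47,10))
rows(p,Rm,interp([.48,-.36,.5],q+47,[*k[:2],.42],35,13)+interp([*k[:2],.42],35,[*k[:2],.2],35,6))
E
```

```text
[0.5077 0.0987 0.092 ] 0.297 [ 0.355 -0.156  0.16 ]
[ 0.4779 -0.0231  0.092 ] 0.176 [ 0.397 -0.18   0.242]
[ 0.5068 -0.0762  0.092 ] 0.144 [ 0.425 -0.195  0.222]
max h near path 0.379148170831913
[[0.03,0.01,-0.94,0,0,0],[0.04,0.01,-0.95,0,0,0],[0.03,0.01,-0.94,0,0,0],[0.04,0.01,-0.94,0,0,0],[0.03,0.02,-0.95,0,0,0],[0.04,0.01,-0.94,0,0,0],[0.03,0.01,-0.94,0,0,0],[0.88,-0.37,-0,0,0,-0.59],[0.9,-0.3,-0,0,0,-0.59],[0.93,-0.22,-0,0,0,-0.58],[0.93,-0.14,-0,0,0,-0.59],[0.95,-0.07,-0,0,0,-0.59],[0.95,0.01,-0,0,0,-0.59],[0.95,0.09,-0,0,0,-0.58],[0.94,0.17,-0,0,0,-0.59],[0.92,0.24,-0,0,0,-0.59],[0.89,0.32,-0,0,0,-0.59]] 17 0.95
[[0.81,-0.35,0.15,0,0,-0.59],[0.84,-0.28,0.15,0,0,-0.59],[0.86,-0.21,0.16,0,0,-0.59],[0.87,-0.14,0.15,0,0,-0.6],[0.88,-0.06,0.16,0,0,-0.59],[0.89,0,0.15,0,0,-0.59],[0.88,0.08,0.15,0,0,-0.6],[0.87,0.16,0.16,0,0,-0.59],[0.85,0.22,0.15,0,0,-0.59],[0.84,0.3,0.16,0,0,-0.6],[0.8,0.36,0.15,0,0,-0.59],[0.78,0.43,0.15,0,0,-0.59],[0.73,0.49,0.16,0,0,-0.6],[0,-0,0.91,0,0,0],[0,-0,0.92,0,0,0],[0,-0,0.92,0,0,0],[0,-0,0.91,0,0,0],[0,-0,0.92,0,0,0],[0,-0,0.92,0,0,0]] 19 0.92
```

Request:
carry_out(moves=[[0.03,0.01,-0.94,0,0,0],[0.04,0.01,-0.95,0,0,0],[0.03,0.01,-0.94,0,0,0],[0.04,0.01,-0.94,0,0,0],[0.03,0.02,-0.95,0,0,0],[0.04,0.01,-0.94,0,0,0],[0.03,0.01,-0.94,0,0,0],[0.88,-0.37,0,0,0,-0.59],[0.9,-0.3,0,0,0,-0.59],[0.93,-0.22,0,0,0,-0.58],[0.93,-0.14,0,0,0,-0.59],[0.95,-0.07,0,0,0,-0.59],[0.95,0.01,0,0,0,-0.59],[0.95,0.09,0,0,0,-0.58],[0.94,0.17,0,0,0,-0.59],[0.92,0.24,0,0,0,-0.59],[0.89,0.32,0,0,0,-0.59]], fingers=70)

```text
time: 2.22
ee_pos: [0.4811, -0.3598, 0.5002]
eef_rot: [0.851, 0.526, -0.0, -0.0]
ft_force: [0.4, -0.4, 0.2]
width: 0.0702
grip_force: 0.0
```

Request:
carry_out(moves=[[0.81,-0.35,0.15,0,0,-0.59],[0.84,-0.28,0.15,0,0,-0.59],[0.86,-0.21,0.16,0,0,-0.59],[0.87,-0.14,0.15,0,0,-0.6],[0.88,-0.06,0.16,0,0,-0.59],[0.89,0,0.15,0,0,-0.59],[0.88,0.08,0.15,0,0,-0.6],[0.87,0.16,0.16,0,0,-0.59],[0.85,0.22,0.15,0,0,-0.59],[0.84,0.3,0.16,0,0,-0.6],[0.8,0.36,0.15,0,0,-0.59],[0.78,0.43,0.15,0,0,-0.59],[0.73,0.49,0.16,0,0,-0.6],[0,0,0.91,0,0,0],[0,0,0.92,0,0,0],[0,0,0.92,0,0,0],[0,0,0.91,0,0,0],[0,0,0.92,0,0,0],[0,0,0.92,0,0,0],[0,0,0,0,0,0]])

```text
time: 4.72
ee_pos: [0.5068, 0.0988, 0.1984]
eef_rot: [0.461, 0.887, -0.001, -0.002]
ft_force: [0.9, 0.1, 0.2]
width: 0.0698
grip_force: 0.0
```

Request:
carry_out(moves=[[0,0,0.7,0,0,0],[0,0,0.7,0,0,0],[0,0,0.7,0,0,0],[0,0,0.55,0,0,0],[0,0,0,0,0,0]])

```text
time: 5.35
ee_pos: [0.5084, 0.0987, 0.0948]
eef_rot: [0.461, 0.887, -0.0, -0.0]
ft_force: [-0.5, -0.1, 1.3]
width: 0.07
grip_force: 0.0
```

Request:
carry_out(moves=[[0,0,0,0,0,0],[0,0,0,0,0,0],[0,0,0,0,0,0],[0,0,0,0,0,0],[0,0,0,0,0,0],[0,0,0,0,0,0]], fingers=0, force=20)

```text
time: 6.1
ee_pos: [0.5087, 0.0982, 0.0946]
eef_rot: [0.462, 0.887, 0.0, 0.0]
ft_force: [0.2, 0.4, 0.9]
width: 0.0276
grip_force: 20.0
```

Run:
```python
from h import *
s=read_state();print(s["joint_positions"].round(2),s["ee_pos"].round(4),s["width"],s["ft_force"].round(1))
print(np.array(polar(s["ee_pos"],PIV,YAW)))
p0=s["ee_pos"];ph0=polar(p0,PIV,YAW)[0]
P=[ypose(knob(ph0,t,-.002),35) for t in np.linspace(0,.23,9)[1:]]
P+=[ypose(p0,35)]*0
rows(knob(ph0,0,-.002),ypose(p0,35)[1],P)
```

```text
[ 0.36  0.31 -0.72  1.87  0.24  1.04  0.15] [0.5087 0.0982 0.0946] 0.02763050029610222 [0.2 0.4 0.9]
[1.00908711 0.12887345]
[[-0.03,0.01,-0.09,0,0,0],[-0.03,0,-0.1,0,0,0],[-0.03,0.01,-0.09,0,0,0],[-0.04,0.01,-0.09,0,0,0],[-0.04,0.01,-0.09,0,0,0],[-0.04,0.01,-0.08,0,0,0],[-0.04,0,-0.09,0,0,0],[-0.05,0.01,-0.09,0,0,0]] 8 0.1
```

Request:
carry_out(moves=[[-0.03,0.01,-0.09,0,0,0],[-0.03,0,-0.1,0,0,0],[-0.03,0.01,-0.09,0,0,0],[-0.04,0.01,-0.09,0,0,0],[-0.04,0.01,-0.09,0,0,0],[-0.04,0.01,-0.08,0,0,0],[-0.04,0,-0.09,0,0,0],[-0.05,0.01,-0.09,0,0,0],[0,0,0,0,0,0]])

```text
time: 7.22
ee_pos: [0.5174, 0.0897, 0.1235]
eef_rot: [0.462, 0.887, -0.0, -0.0]
ft_force: [-0.8, -1.5, -9.1]
width: 0.028
grip_force: 19.8
```

Run:
```python
from h import *
c,W=cam("scene");save(c,"lift.png",(200,140,400,310),4)
s=read_state();print(s["ee_pos"].round(4),s["width"],s["ft_force"].round(1),s["torque"].round(2));print(np.array(polar(s["ee_pos"],PIV,YAW)))
ph0=1.009
n=19; P=[]
for i in range(1,n+1):
    ph=ph0+(-.469-ph0)*i/n; P.append(ypose(knob(ph,.23,-.002),35+np.degrees(ph0-ph)))
rows(knob(ph0,.23,-.002),ypose(s["ee_pos"],35)[1],P)
```

```text
[0.5173 0.0897 0.1234] 0.027723943545460046 [-0.4 -0.1 -9.5] [-0.35  0.64 -0.06]
[1.00601615 0.11681055]
[[-0.06,-0.22,0,0,0,-0.56],[-0.05,-0.22,0,0,0,-0.55],[-0.06,-0.23,0,0,0,-0.56],[-0.06,-0.22,0,0,0,-0.56],[-0.06,-0.22,0,0,0,-0.56],[-0.06,-0.22,0,0,0,-0.55],[-0.05,-0.22,0,0,0,-0.56],[-0.06,-0.23,0,0,0,-0.56],[-0.06,-0.22,0,0,0,-0.55],[-0.06,-0.22,0,0,0,-0.56],[-0.05,-0.22,0,0,0,-0.56],[-0.06,-0.22,0,0,0,-0.56],[-0.06,-0.22,0,0,0,-0.55],[-0.06,-0.23,0,0,0,-0.56],[-0.05,-0.22,0,0,0,-0.56],[-0.06,-0.22,0,0,0,-0.55],[-0.06,-0.22,0,0,0,-0.56],[-0.06,-0.22,0,0,0,-0.56],[-0.05,-0.23,0,0,0,-0.56]] 19 0.56
```

View pics/lift.png

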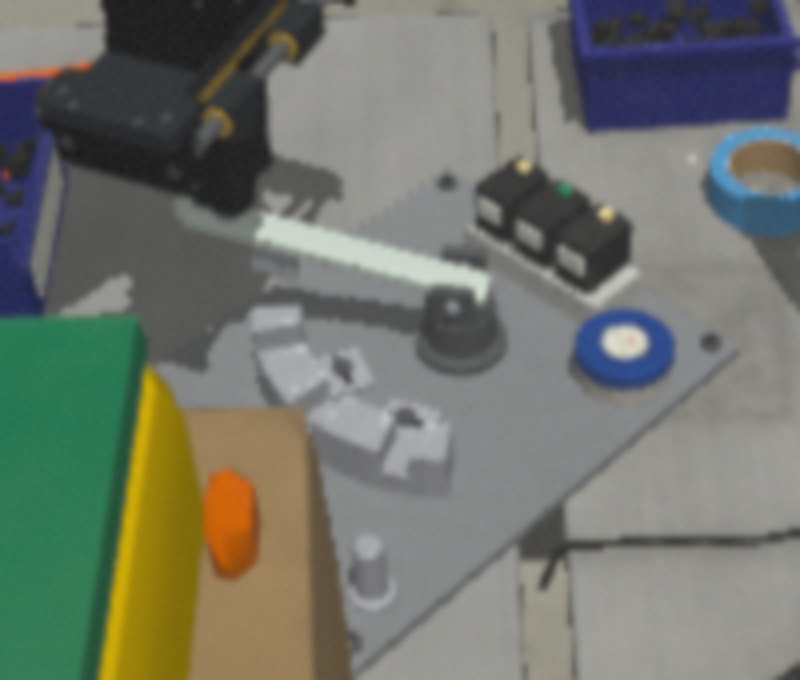

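The lever is lifted in the grip, with the arm sloping up from the hub at (455,330) to the jaws at (235,190). I swing it part of the way and check.

Request:
carry_out(moves=[[-0.06,-0.22,0,0,0,-0.56],[-0.05,-0.22,0,0,0,-0.55],[-0.06,-0.23,0,0,0,-0.56],[-0.06,-0.22,0,0,0,-0.56],[-0.06,-0.22,0,0,0,-0.56],[-0.06,-0.22,0,0,0,-0.55],[-0.05,-0.22,0,0,0,-0.56],[-0.06,-0.23,0,0,0,-0.56],[-0.06,-0.22,0,0,0,-0.55]])

```text
time: 8.4
ee_pos: [0.4872, 0.0147, 0.1237]
eef_rot: [0.129, 0.992, 0.0, 0.001]
ft_force: [5.0, 0.4, -13.2]
width: 0.0279
grip_force: 19.7
```

```bash
cat >> h.py <<'E'
def lever(n="scene"):
    c,W=cam(n); a,rad=polar(W,PIV,YAW); s=read_state(); ph=polar(s["ee_pos"],PIV,YAW)[0]
    k=(rad>.03)&(rad<.1)&(abs(rad*np.sin(a-ph))<.02)&(W[...,2]>.05)&(W[...,2]<.11)
    if k.sum()>20:
        q=W[k];A=np.polyfit(rad[k],q[:,2],1);print(n,"slope",A[0].round(3),"phi",np.median(a[k]).round(4),np.degrees(np.median(a[k])).round(2),k.sum())
    return c,W
E
python3 - <<'E'
from h import *
lever("scene");lever("top")
s=read_state();print(s["joint_positions"].round(2),s["ee_pos"].round(4),s["width"],s["ft_force"].round(1));print(np.array(polar(s["ee_pos"],PIV,YAW)))
E
```

```text
scene slope 0.064 phi 0.0956 5.48 609
top slope 0.116 phi -2.8104 -161.02 295
[ 0.61  0.21 -0.8   1.92  0.17  1.08  1.05] [0.4872 0.0142 0.1237] 0.027850231374111755 [  4.7  -0.3 -11.4]
[0.29284934 0.11621361]
```

```bash
sed -i 's/k=(rad>.03)&(rad<.1)&(abs(rad\*np.sin(a-ph))<.02)/k=(rad>.045)\&(rad<.1)\&(abs(a-ph)<.25)/' h.py
python3 - <<'E'
from h import *
c,W=lever("scene")
save(c,"mid.png",(200,140,400,310),4)
E
```

```text
scene slope 0.057 phi 0.2317 13.28 255
```

View pics/mid.png

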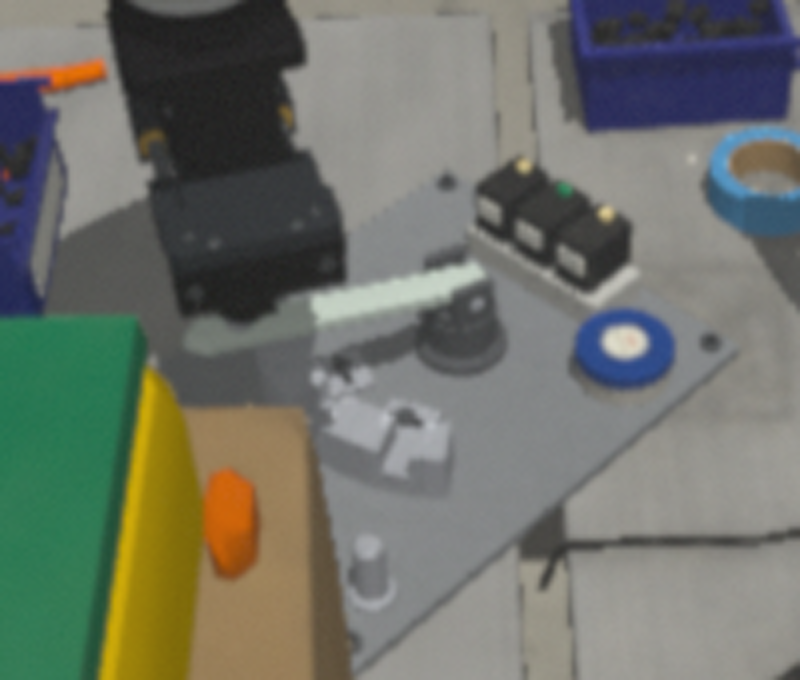

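Run:
```python
from h import *
c,W=cam("scene"); a,rad=polar(W,PIV,YAW)
for lo in np.arange(.02,.16,.01):
    k=(rad>lo)&(rad<lo+.01)&(abs(rad*np.sin(a-.293))<.02)&(np.cos(a-.293)>0)&(W[...,2]>.05)&(W[...,2]<.11)
    if k.sum()>8:
        q=W[k][:,2];t=np.percentile(q,85);m=q>t-.004;print(lo.round(3),t.round(4),np.median(a[k][m]).round(3),k.sum())
```

```text
0.02 0.0668 0.255 48
0.03 0.0687 0.253 40
0.04 0.0712 0.212 37
0.05 0.0735 0.281 39
0.06 0.0764 0.236 39
0.07 0.0781 0.268 40
0.08 0.0801 0.261 47
0.09 0.0821 0.265 72
0.1 0.0838 0.244 64
0.11 0.0869 0.231 48
0.12 0.0921 0.25 37
0.13 0.1035 0.235 56
0.14 0.0933 0.289 45
```

The arm slope is about 0.21 rad, so the tooth is clear of the sector top. I swing on to the target notch.

Request:
carry_out(moves=[[-0.06,-0.22,0,0,0,-0.56],[-0.05,-0.22,0,0,0,-0.56],[-0.06,-0.22,0,0,0,-0.56],[-0.06,-0.22,0,0,0,-0.55],[-0.06,-0.23,0,0,0,-0.56],[-0.05,-0.22,0,0,0,-0.56],[-0.06,-0.22,0,0,0,-0.55],[-0.06,-0.22,0,0,0,-0.56],[-0.06,-0.22,0,0,0,-0.56],[-0.05,-0.23,0,0,0,-0.56],[0,0,0,0,0,0]])

```text
time: 9.98
ee_pos: [0.5173, -0.0687, 0.1236]
eef_rot: [-0.256, 0.967, 0.0, 0.001]
ft_force: [2.1, 1.2, -10.4]
width: 0.0276
grip_force: 19.8
```

Run:
```python
from h import *
s=read_state();print(s["joint_positions"].round(2),s["ee_pos"].round(4),s["width"],s["ft_force"].round(1));ph=polar(s["ee_pos"],PIV,YAW);print(ph)
for n in("scene","top"):
    c,W=cam(n); a,rad=polar(W,PIV,YAW); np.savez(n+"1.npz",W=W,p=c["pixels"])
    for lo in np.arange(.03,.1,.01):
        k=(rad>lo)&(rad<lo+.01)&(abs(rad*np.sin(a-ph[0]))<.025)&(np.cos(a-ph[0])>0)&(abs(W[...,2]-.064-.2*lo)<.006)
        if k.sum()>8:
            t=rad[k]*np.sin(a[k]);b=np.percentile(a[k],[3,97]);print(n,lo.round(3),np.median(W[k][:,2]).round(4),b.mean().round(3),(np.ptp(b)*(lo+.005)).round(4),k.sum())
    save(c,n+"1.png",(200,140,400,310) if n=="scene" else (195,175,355,335),3.7)
```

```text
[ 0.78  0.31 -0.84  1.83  0.26  1.11  1.94] [ 0.5173 -0.0687  0.1236] 0.027553792330424827 [  2.1   1.2 -10.4]
(np.float64(-0.48159615285649326), np.float64(0.11714641407833622))
scene 0.05 0.0716 -0.631 0.006 11
```

View pics/scene1.png

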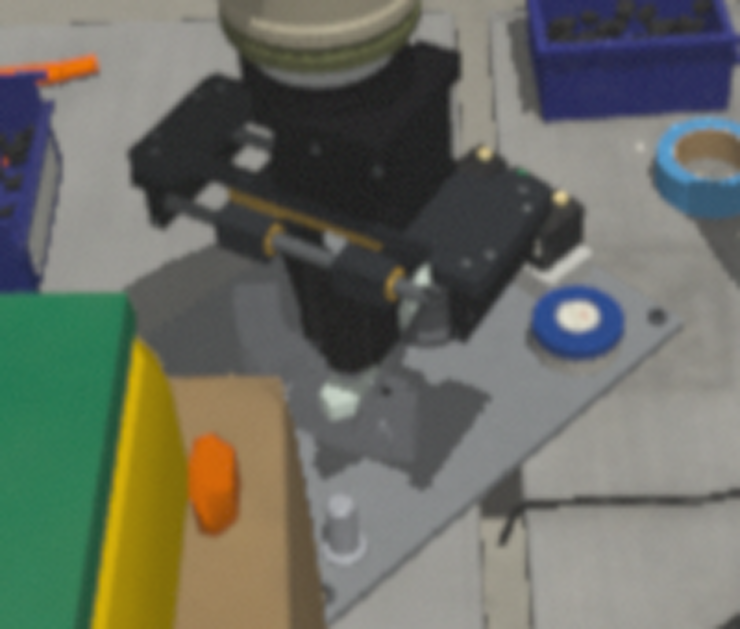

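The gripper hides the lever here, with the nose at (340,400) pointing toward the tall post at (343,520). TCP angle is −27.6° against the notch estimate of about −27.0°, so I correct 1 mm and lower gently.

Request:
carry_out(moves=[[0,0.03,0,0,0,0],[0.05,-0.01,0.09,0,0,0],[0.045,-0.01,0.09,0,0,0],[0.04,-0.01,0.09,0,0,0],[0.04,-0.01,0.09,0,0,0],[0,0,0,0,0,0]])

```text
time: 10.82
ee_pos: [0.5103, -0.0732, 0.1087]
eef_rot: [-0.256, 0.967, 0.0, -0.0]
ft_force: [1.9, 3.6, -6.5]
width: 0.0277
grip_force: 20.0
```

Run:
```python
from h import *
s=read_state();print(s["ee_pos"].round(4),s["ft_force"].round(1),polar(s["ee_pos"],PIV,YAW))
```

```text
[ 0.5103 -0.0732  0.1087] [ 1.9  3.6 -6.5] (np.float64(-0.4699212945398759), np.float64(0.12536445422017947))
```

Still carrying the spring load with the tooth below the sector top, so it is entering the notch.

Request:
carry_out(moves=[[0.035,-0.01,0.09,0,0,0],[0.03,-0.01,0.09,0,0,0],[0.03,0,0.09,0,0,0],[0.02,0,0.07,0,0,0],[0,0,0,0,0,0]])

```text
time: 11.45
ee_pos: [0.5071, -0.0768, 0.096]
eef_rot: [-0.256, 0.967, -0.001, 0.0]
ft_force: [-2.2, -0.1, 4.1]
width: 0.0275
grip_force: 20.0
```

Run:
```python
from h import *
s=read_state();print(s["ee_pos"].round(4),s["ft_force"].round(1),polar(s["ee_pos"],PIV,YAW))
```

```text
[ 0.5071 -0.0768  0.096 ] [-2.2 -0.1  4.1] (np.float64(-0.4742893124422765), np.float64(0.13019280025165622))
```

Request:
carry_out(moves=[[0,0,0,0,0,0],[0,0,0,0,0,0],[0,0,0,0,0,0],[0,0,0,0,0,0],[0,0,-0.5,0,0,0],[0,0,-0.8,0,0,0],[0,0,-0.9,0,0,0],[0,0,-0.9,0,0,0],[0,0,-0.9,0,0,0],[0,0,-0.9,0,0,0],[0,0,-0.9,0,0,0],[0,0,-0.9,0,0,0],[0,0,-0.9,0,0,0],[0,0,0,0,0,0]], fingers=70)

```text
time: 13.2
ee_pos: [0.5074, -0.0753, 0.4031]
eef_rot: [-0.257, 0.966, -0.001, 0.002]
ft_force: [0.0, 0.7, -0.3]
width: 0.0704
grip_force: 0.0
```

Run:
```python
from h import *
s=read_state();print(s["ee_pos"].round(3),s["ft_force"].round(1),s["width"])
for n in("scene","top"):
    c,W=cam(n);a,rad=polar(W,PIV,YAW)
    k=(abs(a+.471)<.3)&(rad>.1)&(rad<.15)&(W[...,2]>.1)&(W[...,2]<.15)
    if k.sum()>5:print(n,"knob",np.degrees(np.median(a[k])),W[k].mean(0).round(4),np.percentile(W[k][:,2],95),k.sum())
    for lo in np.arange(.03,.16,.02):
        k=(rad>lo)&(rad<lo+.02)&(abs(rad*np.sin(a+.471))<.008)&(np.cos(a+.471)>0)&(W[...,2]>.048)&(W[...,2]<.1)
        if k.sum()>5:print(n,lo.round(3),np.percentile(W[k][:,2],80).round(4),k.sum())
    save(c,n+"2.png",(200,140,400,310) if n=="scene" else (195,175,355,335),3.7)
```

```text
[ 0.507 -0.075  0.403] [ 0.   0.7 -0.3] 0.07038379293225358
scene knob -28.226609889816803 [ 0.5059 -0.0809  0.1134] 0.11911989608169381 204
scene 0.03 0.0608 51
scene 0.05 0.0608 52
scene 0.07 0.0608 44
scene 0.09 0.0611 16
scene 0.13 0.0894 137
scene 0.15 0.0599 28
```

View pics/scene2.png

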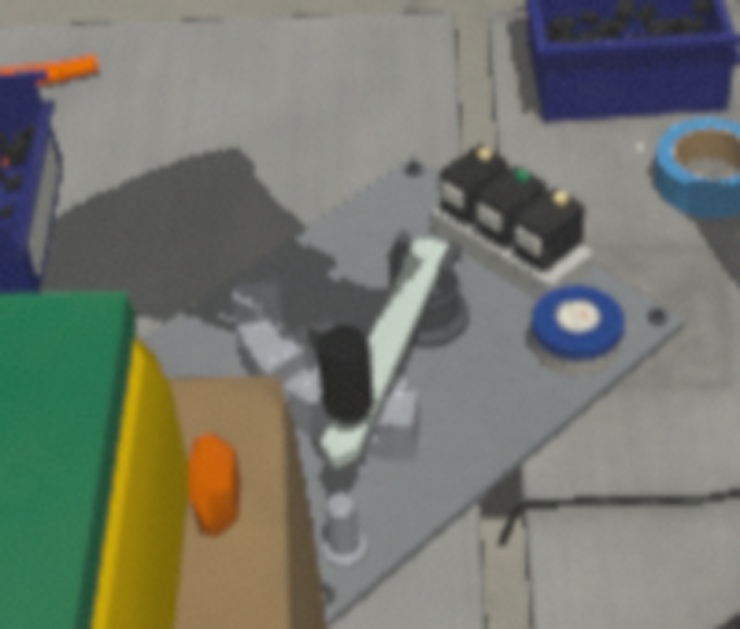

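The arm is level, its top at about 60.8 mm along the whole length, and the knob top is at 119 mm. The tooth is therefore fully home in the notch by the tall post at (343,520). The knob at (345,375) is free and the tin hasn't moved.

```bash
python3 -c "
from bench import r; print(r.close_job())"
```

```text
the job is handed in; nothing more can be done
None
```

The lever is in the notch opposite the tall post with its tooth fully home and is let go; it was carried clear over the other two notches, the loose things round it were not touched, and the job was handed in at about 13 s.

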